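Swing the heater control box round against its fence

ROBOT

A 6-joint arm with a two-finger parallel gripper is mounted at the origin on the work surface. World frame = base frame: x ahead of the robot, y to its left, z up, the work surface at z = 0. Lengths are in m, angles in rad, forces in N, time in s.
With the tool pointing down it reaches from about 0.275 to 0.875 m from the base axis. Payload 12.5 kg.
Tool frame: the origin (TCP) lies midway between the tips of the shut fingers; the grasp point (between the pads) lies 19 mm behind it (r.grasp_offset is the distance from the TCP to the grasp point, in m); z points along the fingers, y is the line along which they close (so a half turn about z gives the same grasp; the last joint's range is limited). The gripper opens to 85 mm and grips with 20 to 120 N. Pads are 22 mm wide; open, the fingers measure 114 mm over their backs; the gripper's body (76 mm by 85 mm) begins 54 mm behind the grasp point. The pads swing forward as they close: fully open they stand 13 mm farther back than shut.
Start: joints at [-1.311, 0.351, 1.652, -0, 1.139, -0.085], TCP at [0.186, -0.518, 0.231] pointing down, gripper open.
Joint ranges: [-2.75, 2.75], [-0.79, 2.1], [0.01, 2.65], [-1.57, 4.71], [0.07, 3.14], [-2.87, 2.87]. Speed limits (rad/s): [2.22, 2.22, 2.79, 3.14, 3.14, 3.14].

INTERFACE

Orientations are given as [roll, pitch, yaw] about the fixed x, y, z axes, in that order (R = Rz(yaw) Ry(pitch) Rx(roll)).
In Python, from rig import r gives the robot as it stands.
- The arm moves only by the shell command python3 -m inch 'ROWS' [OPENING] [FORCE]. ROWS is JSON, a list of rows, each a list of 2 entries, a list of its own where there are three numbers: the shift along the tool's x, y, z normalised to -1 to 1, where 1 is 0.15 m, then the turn, a rotation vector about the tool's x, y, z normalised to -1 to 1, where 1 is 2 rad. A call has 1 to 5 rows; each row shifts and turns the commanded pose from where the row before left it, along the tool's axes as they then stand; what a row does not reach is not made up. A row lasts 1/10 s, in which the tool goes at most 50 mm and 8.59 degrees, less where a joint would pass 70% of its speed; a pose out of reach is approached as far as the arm can. A call with a number of a shift or a turn outside -1 to 1 is refused whole. A call with a gripper value outside its range is refused whole. OPENING is the gripper's target within -1 to 1 (fully open at 1, half-way at 0, shut at -1), set as the call begins (- or left out, the last holds). The fingers move at their own pace and stop on an object; FORCE is the grip in N (left out, the last holds). Time passes only in rows, so rows that do not move let the fingers close. It gives the time, the measured TCP pose, the force, the opening and the grip force at its end, in the units of the state.
- r.get_obs(): the state, without advancing time (a new reading comes with each control period).
- r.get_image(name): name is "scene" or "top" or "wrist"; returns the picture (420x560x3 uint8, red, green, blue); there is no depth.
- r.get_calibration(name): a dict with "K" (3x3 intrinsics, pixels), "rvec" (rotation vector, rad) and "tvec" (3), from world to camera coordinates, as OpenCV has them. Camera axes: x right, y down, z forward; pixel columns grow to the right and rows downward; lengths in m; the calibration is good to about 2 mm. The wrist camera is an equidistant fisheye: a pixel r from the principal point sees the ray r / f radians off the axis. A picture is of the moment at which its call begins: read the wrist's pose just before it. get_calibration takes no time and is no camera call; for the wrist camera it gives the pose at the moment of the call.
- r.finish_job(): hands the job in; it is judged then, once.
The state is a dict: "time": time; "joint_pos": joint angles; "joint_velocities": joint speeds; "joint_torque": joint torques, N m; "eef_pos": TCP position; "tcp_rot": TCP orientation; "force": force on the tool from outside, world axes, zero at the start; "wrist_torque": the same for the moment, N m; "grip_width": finger opening in m; "finger_force": force on a finger pad.
Only numpy, scipy, OpenCV 4.12 (cv2) and the standard library are available. Lean on these libraries where they do the work, as an engineer would, in place of code of your own. Each camera call takes 0.05 s, during which the arm holds its last target. There are 200 camera calls.

TASK

Turn the heater's control box a quarter turn, counter-clockwise from above, by pushing its free end around while its rubber-bumpered corner stays in the half-round cup. Push the stiff buffer rod in on the way, press the box firmly but without ramming against the steel fence until it lies flush, then let go, leaving everything else on the bench alone.

Things in the scene. Friction and masses are not known exactly. Their poses are not given: they have to be found in the camera images.
- box: Heater control box: closed grey sheet-metal box, bright lid, 180 x 130, 60 high, about 0.8 kg (varies), standing on the bench; too wide to grasp: push it. Origin: underside, on the axis of the bumper at one corner. Own x along the 180 side, y along the 130 side: it fills x = 12 to 192, y = 12 to 142. Its long face y = 12 is pushed at the far end; the long face y = 142 meets the fence.
- bumper (a point): Middle of the box's round black rubber corner bumper (upright, 28 in diameter, 2 to 46 above the bench), on its axis, 24 above the bench. It stands in the cup at the start and has to stay there.
- push (a point): Inner corner, 30 above the bench, between the box's long face (y = 12) and a steel mounting tab that stands 27 out of it (x = 146 to 150, y = 12 to -15, 8 to 50 above the bench). A closed gripper fits in on the side away from the bumper. Pushing the face alone is right for the first 15 degrees or so; from then on the tab too must be pushed (-x, about 7 N), or the bumper creeps out of the cup.
- jig: Fixture screwed to the bench; origin on the bench at the cup's axis; x away from the robot, y to its left (within about 10 degrees). At the start the box reaches towards the jig's -y (box yaw = jig yaw - 90 degrees, within 6); at the end it reaches towards +x (box yaw = jig yaw). The turn is counter-clockwise from above.
- cup (a point): Axis of the fixture's dark half-round cup with a slippery lining, at its top, 38 above the bench. Inner radius 15.5, wall 7. It wraps from 65 to 293 degrees from the jig's x, so it is open towards the jig's +x and holds the bumper on the other sides only.
- fence: Upright rigid steel fence plate of the fixture, 150 long, 50 high; same origin and axes as the jig. Its working face is the jig's plane y = 144, from x = 40 to 190. The box lies flush on it when its yaw equals the jig's (2 mm of play when the bumper is central). A firm push on the box of some 14 N, held briefly, beds it; 40 N is ramming.
- rod (a joint): Buffer: aluminium rod with a 20 mm rubber tip standing out of the fence at the jig's x = 130, 32 high. Slides stiffly (about 3.5 N, no spring, stays where left). In m: 0 = tip 25 mm proud of the fence, 0.025 = flush; starts at 0 to 0.012. The box pushes it in over the last degrees; touching it is not the end of the turn.
- screwdriver: Bystander, to be left alone: a wooden-handled screwdriver lying on the bench, up to 30 high and 220 long along its x.
- wrench: Bystander, to be left alone: a steel wrench lying on the bench, up to 30 high and 220 long along its x.
- jar: Bystander, to be left alone: a glass jar with a steel lid, 60 across and 80 high. Sizes in mm, origin at the underside, in the middle.
- bracket: Bystander, to be left alone: a steel U-bracket, 90 x 40 x 30, open side up. Sizes in mm, origin at the underside, in the middle.
- tape: Bystander, to be left alone: a black roll of tape lying flat, 90 across, 25 high. Sizes in mm, origin at the underside, in the middle.
- valve: Bystander, to be left alone: a small brass valve, about 60 x 28 x 48. Sizes in mm, origin at the underside, in the middle.

How it is judged:
By the outcome, as a careful person would: the job done as asked, in the order asked, and still so for the second after the job is handed in, with the robot touching nothing.
It also fails if it takes over 51 s, if anything falls off the work surface, if the arm or the gripper's body presses on something with over 40 N, if the wrist force passes 120 N, or if a joint passes its speed limit or range.

## Working session

There is one attempt and no reset: what is moved stays moved. The work goes in short steps, Python scripts to look and compute and a shell command to move; the robot and the scene stay as the last step left them, time stands still between calls to the robot, and variables do not carry over. Pictures are saved under pics/ and viewed, at most 10 in all, crops included, and the job is handed in when it is done.

```bash
ls; mkdir -p pics
python3 - <<'E'
from rig import r
import cv2,numpy as np
o=r.get_obs();print(o)
for n in("top","scene"):
    im=r.get_image(n);cv2.imwrite(f"pics/{n}0.png",im[:,:,::-1]);c=r.get_calibration(n);print(n,c)
E
```

```text
pics
{'time': 0.0, 'joint_pos': array([-1.31058425e+00,  3.51231057e-01,  1.65241214e+00, -1.41452352e-05,
        1.13905098e+00, -8.46145013e-02]), 'joint_velocities': array([ 1.21786829e-03, -8.84729847e-04, -7.94826495e-04, -9.40751551e-04,
       -1.95794317e-03,  8.72648547e-05]), 'joint_torque': array([ 2.36642736e-04, -5.06095290e+01, -2.91405094e+01, -1.89499769e-05,
        4.52687076e-03,  2.04302137e-05]), 'eef_pos': array([ 0.18585116, -0.51731626,  0.23076579]), 'tcp_rot': array([-3.14049399e+00, -8.02983973e-05,  3.44832458e-01]), 'force': array([-0.03364772, -0.04990999,  0.05422695]), 'wrist_torque': array([-0.00697199,  0.03746859,  0.01834684]), 'finger_force': 0.0, 'grip_width': 0.08526252437852684}
top {'K': array([[406.53923953,   0.        , 277.43369513],
       [  0.        , 406.53923953, 215.974521  ],
       [  0.        ,   0.        ,   1.        ]]), 'rvec': array([ 2.19657167, -2.13630891,  0.19925176]), 'tvec': array([0.01342219, 0.61723319, 0.88423577])}
scene {'K': array([[384.5058719 ,   0.        , 277.68140909],
       [  0.        , 384.5058719 , 209.35464036],
       [  0.        ,   0.        ,   1.        ]]), 'rvec': array([ 1.79272442,  1.70413857, -0.70225849]), 'tvec': array([-0.06768083, -0.39160153,  1.28822611])}
```

View pics/top0.png

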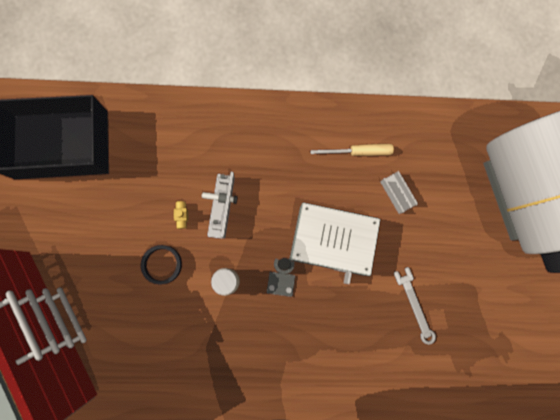

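View pics/scene0.png

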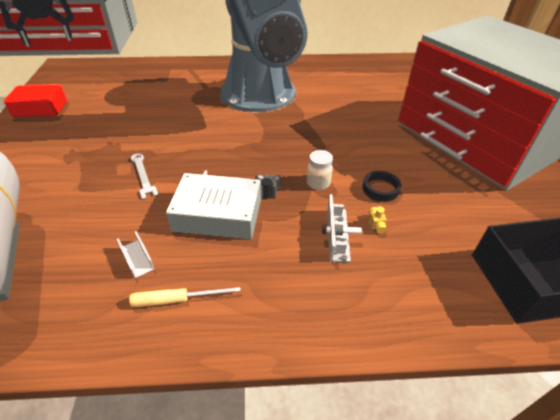

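The top view shows the box with lid corners near (301,204), (380,218), (371,274) and (291,257), the bumper in the cup near (285,266), the tab near (348,277), and the fence from (228,172) to (215,238) with the rod near (207,197). The jar is at (225,282), the wrench at (415,305), and the bracket at (399,192). I'll enlarge the area to refine these.

Run:
```python
import cv2
im=cv2.imread("pics/top0.png")[160:310,195:395]
cv2.imwrite("pics/crop0.png",cv2.resize(im,None,fx=4,fy=4,interpolation=cv2.INTER_CUBIC))
```

```text
(no output)
```

View pics/crop0.png

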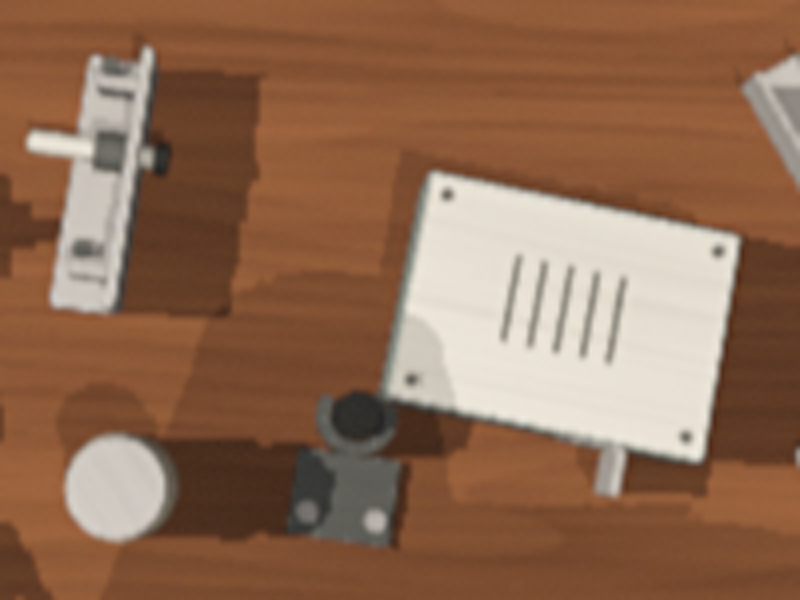

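The crop gives lid corners at (430,172), (741,236), (704,463) and (386,396), the bumper top at (359,416), the fence's top edge from (152,48) to (118,312), and the rod tip at (168,158). I'll fit the poses to these.

```bash
cat > h.py <<'E'
import numpy as np,cv2
from rig import r
from scipy.optimize import least_squares
def proj(n,P):
    c=r.get_calibration(n);return cv2.projectPoints(np.asarray(P,float),c["rvec"],c["tvec"],c["K"],None)[0][:,0]
def back(n,uv,z):
    c=r.get_calibration(n);R=cv2.Rodrigues(c["rvec"])[0];C=-R.T@c["tvec"]
    d=R.T@np.linalg.solve(c["K"],[uv[0],uv[1],1]);return C+d*(z-C[2])/d[2]
def T(p,L):
    L=np.asarray(L,float);c,s=np.cos(p[2]),np.sin(p[2])
    return np.c_[p[0]+c*L[:,0]-s*L[:,1],p[1]+s*L[:,0]+c*L[:,1],L[:,2]]
def fit(n,L,uv,p0):
    L=np.asarray(L)/1000
    s=least_squares(lambda p:(proj(n,T(p,L))-uv).ravel(),p0);return s.x,np.abs(s.fun).max()
E
python3 - <<'E'
from h import *
cr=lambda a:(np.array(a,float)+.5)/4-.5+[195,160]
uv=cr([(430,172),(741,236),(704,463),(386,396)])
p,e=fit("top",[(12,142,60),(192,142,60),(192,12,60),(12,12,60)],uv,[.4,0,-1.6]);print("box",p,np.degrees(p[2]),e)
b=back("top",cr([359,416]),.046);print("bumper",b)
f1=back("top",cr([152,48]),.05);f0=back("top",cr([118,312]),.05);d=f1-f0;yaw=np.arctan2(d[1],d[0]);print("fence",f0,f1,np.linalg.norm(d),np.degrees(yaw))
p2,e=fit("top",[(40,144,50),(190,144,50)],cr([(118,312),(152,48)]),[b[0],b[1],yaw]);print("jig from fence",p2,np.degrees(p2[2]),e)
print("rodtip at jig",T([b[0],b[1],yaw],[[.130,.144-.025,.032]]),back("top",cr([168,158]),.032))
# joint check with scene
uv=np.array([[140,0]])
for n,u,v,z in(("jar",225,281,.08),("wrenchend",405,272,.005),("wrenchend2",429,338,.005),("bracket",399,192,.03)):print(n,back("top",(u,v),z))
print("tab tip top",T(p,np.array([[150,-15,50],[150,12,30],[146,-15,50]])/1000))
E
```

```text
box [ 0.50939064  0.01268443 -1.74659813] -100.07270137195827 0.38502703895858303
bumper [0.50896224 0.01246345 0.046     ]
fence [0.5631118  0.14887792 0.05      ] [0.71506406 0.13604875 0.05      ] 0.1524928670247226 -4.825977365602977
jig from fence [ 0.51229306  0.00868353 -0.08444789] -4.8385079302499765 0.5524444070694585
rodtip at jig [[0.64851279 0.12010472 0.032     ]] [0.65471199 0.12557102 0.032     ]
jar [0.46802783 0.14033573 0.08      ]
wrenchend [ 0.49775529 -0.27591821  0.005     ]
wrenchend2 [ 0.34759368 -0.32925113  0.005     ]
bracket [ 0.68473762 -0.25632701  0.03      ]
tab tip top [[ 0.46838719 -0.1323801   0.05      ]
 [ 0.49497103 -0.13710234  0.03      ]
 [ 0.46908678 -0.12844176  0.05      ]]
```

```bash
cat >> h.py <<'E'
from scipy.spatial.transform import Rotation as Ro
B=np.array([.5092,.0126]);TH0=np.radians(-100.07);JY=np.radians(-4.83)
def togo(bx,by,th,z):
    "tool-axis shift (units) and z turn (units) from measured pose to box point (bx,by mm) of a box at yaw th, height z; tool yaw=th+90deg"
    o=r.get_obs();t=np.r_[T([B[0],B[1],th],[[bx/1e3,by/1e3,0]])[0,:2],z]
    R=Ro.from_euler("xyz",o["tcp_rot"])
    R2=Ro.from_euler("xyz",[np.pi,0,th+np.pi/2])
    print("t",round(o["time"],2),"shift",(R.inv().apply(t-o["eef_pos"])/.15).round(4),"turn",((R.inv()*R2).as_rotvec()/2).round(4))
def bx(th):
    "TCP and force in axes of box at yaw th"
    o=r.get_obs();d=o["eef_pos"][:2]-B;c,s=np.cos(th),np.sin(th);Q=np.array([[c,s],[-s,c]])
    print("t",round(o["time"],2),"box xy",(Q@d*1e3).round(1),"z",o["eef_pos"][2].round(4),"toolyaw-90",np.degrees(o["tcp_rot"][2]-np.pi/2).round(2),"F box",(Q@o["force"][:2]).round(1),o["force"][2].round(1))
E
A='[[0.168,-0.11,0],[0,0,0]]'
python3 -m inch '[[[0.168,-0.11,0],[0,0,0]],[[0.168,-0.11,0],[0,0,0]],[[0.168,-0.11,0],[0,0,0]],[[0.168,-0.11,0],[0,0,0]],[[0.168,-0.11,0],[0,0,0]]]' -1 40
python3 -m inch '[[[0.168,-0.11,0],[0,0,0.05]],[[0.168,-0.11,0],[0,0,0.05]],[[0.168,-0.11,0],[0,0,0.05]],[[0.168,-0.11,0],[0,0,0.05]],[[0.168,-0.11,0],[0,0,0.05]]]'
python3 -c "from h import *;togo(175,-20,TH0,.1)"
```

```text
time: 0.6
eef_pos: [0.2771, -0.3962, 0.2311]
tcp_rot: [-3.141, 0.0, 0.345]
force: [-0.4, 0.2, 0.5]
grip_width: 0.0122
finger_force: 0.0
time: 1.1
eef_pos: [0.389, -0.2974, 0.2312]
tcp_rot: [-3.141, 0.0, -0.159]
force: [0.1, -0.6, -0.1]
grip_width: -0.0003
finger_force: 0.0
t 1.1 shift [ 0.3116 -1.0032  0.8746] turn [-0.0001  0.0002  0.0083]
```

```bash
python3 -m inch '[[[0.06,-0.2,0.09],[0,0,0.008]],[[0.06,-0.2,0.15],[0,0,0]],[[0.06,-0.2,0.2],[0,0,0]],[[0.06,-0.2,0.2],[0,0,0]],[[0.06,-0.2,0.2],[0,0,0]]]'
python3 -m inch '[[[0,0,0],[0,0,0]]]'
python3 -c "
from h import *;togo(175,-20,TH0,.018);bx(TH0)
cv2.imwrite('pics/w1.png',r.get_image('wrist')[:,:,::-1])"
```

```text
time: 1.6
eef_pos: [0.458, -0.1569, 0.1042]
tcp_rot: [3.142, -0.0, -0.171]
force: [0.2, -0.3, 0.1]
grip_width: -0.0002
finger_force: 0.0
time: 1.7
eef_pos: [0.4567, -0.1549, 0.1019]
tcp_rot: [-3.14, 0.006, -0.168]
force: [-0.2, -0.5, 1.0]
grip_width: 0.0
finger_force: 0.0
t 1.7 shift [0.0194 0.0072 0.5594] turn [-0.0009  0.003   0.0037]
t 1.7 box xy [174.1 -22.4] z 0.1019 toolyaw-90 -99.65 F box [ 0.5 -0.1] 1.0
```

View pics/w1.png

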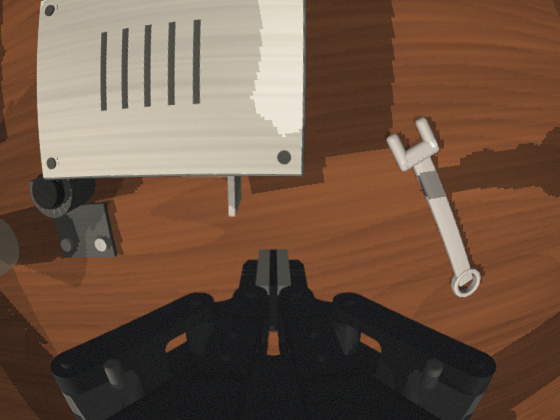

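The wrist view shows the tab at (233,195). The closed fingers at (273,262) are to the right of it, which is the far side, with clear bench below. I'll descend, then creep to the face.

```bash
python3 -m inch '[[[0,0,0.15],[0,0,0.002]],[[0,0,0.15],[0,0,0]],[[0,0,0.15],[0,0,0]],[[0,0,0.1],[0,0,0]],[[0,0,0],[0,0,0]]]'
python3 -m inch '[[[0.03,0,0],[0,0,0]],[[0.03,0,0],[0,0,0]],[[0.01,0,0],[0,0,0]],[[0.01,0,0],[0,0,0]],[[0.01,0,0],[0,0,0]]]'
python3 -c "
from h import *;bx(TH0)"
```

```text
time: 2.25
eef_pos: [0.457, -0.1588, 0.0222]
tcp_rot: [-3.141, 0.002, -0.176]
force: [1.1, -0.4, 0.3]
grip_width: -0.0001
finger_force: 0.0
time: 2.75
eef_pos: [0.4713, -0.1606, 0.0231]
tcp_rot: [3.141, -0.0, -0.175]
force: [-0.2, 1.5, 0.1]
grip_width: -0.0
finger_force: 0.0
t 2.75 box xy [177.2  -7.1] z 0.0231 toolyaw-90 -100.03 F box [-1.4 -0.5] 0.1
```

```bash
python3 -m inch '[[[0.01,-0.02,0],[0,0,0]],[[0.01,-0.02,0],[0,0,0]],[[0.01,-0.02,0],[0,0,0]],[[0,-0.01,0],[0,0,0]],[[0,0,0],[0,0,0]]]'
python3 -c "
from h import *;bx(TH0)"
python3 -m inch '[[[0.01,0,0],[0,0,0]],[[0.005,0,0],[0,0,0]],[[0.005,0,0],[0,0,0]],[[0.005,0,0],[0,0,0]],[[0,0,0],[0,0,0]]]'
python3 -c "
from h import *;bx(TH0)"
```

```text
time: 3.25
eef_pos: [0.4773, -0.1507, 0.0228]
tcp_rot: [-3.142, 0.0, -0.175]
force: [-0.8, -0.4, -0.2]
grip_width: 0.0001
finger_force: 0.0
t 3.25 box xy [166.4  -2.9] z 0.0228 toolyaw-90 -100.01 F box [ 0.5 -0.7] -0.2
time: 3.75
eef_pos: [0.481, -0.1517, 0.0228]
tcp_rot: [3.142, -0.0, -0.175]
force: [0.8, -0.5, -0.6]
grip_width: -0.0
finger_force: 0.0
t 3.75 box xy [166.7   1. ] z 0.0228 toolyaw-90 -100.04 F box [0.3 0.9] -0.6
```

```bash
for i in 1; do python3 -m inch '[[[0.01,0,0],[0,0,0]],[[0.01,0,0],[0,0,0]],[[0,0,0],[0,0,0]]]' |grep -E "force: \["; python3 -c "from h import *;bx(TH0)"; done
python3 -m inch '[[[0.01,0,0],[0,0,0]],[[0.01,0,0],[0,0,0]],[[0,0,0],[0,0,0]]]' >/dev/null; python3 -c "from h import *;bx(TH0)"
python3 -m inch '[[[0,-0.01,0],[0,0,0]],[[0,-0.005,0],[0,0,0]],[[0,0,0],[0,0,0]]]' >/dev/null; python3 -c "from h import *;bx(TH0)
cv2.imwrite('pics/w2.png',r.get_image('wrist')[:,:,::-1])"
```

```text
force: [-5.0, -1.7, 2.3]
t 4.05 box xy [166.7   3.5] z 0.0226 toolyaw-90 -100.04 F box [ 2.6 -4.6] 2.3
t 4.35 box xy [166.7   6.8] z 0.0226 toolyaw-90 -100.04 F box [ 2.9 -2.9] -0.4
t 4.65 box xy [164.2   6.7] z 0.0227 toolyaw-90 -100.03 F box [ 1.8 -4. ] -1.3
```

View pics/w2.png

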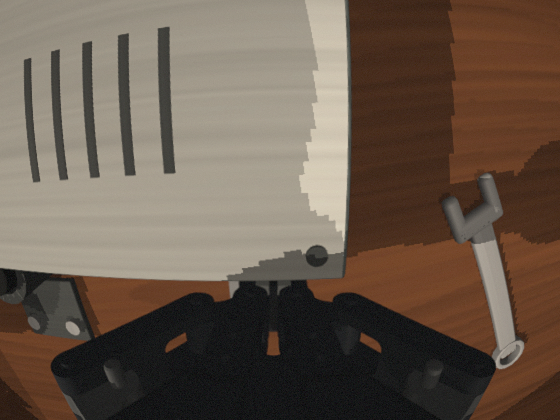

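The fingers sit at (270,285) against the long face, with the tab just left of them at (233,285). Face contact came at about y=2 and the box is turning. Now I'll push along the arc.

```bash
cat >> h.py <<'E'
def st():
    o=r.get_obs();d=o["eef_pos"][:2]-B;R=np.hypot(*d);th=np.arctan2(d[1],d[0])-np.arcsin(.002/R)
    print("est box-jig yaw %.2f  tool-box %.2f"%(np.degrees(th-JY),np.degrees(o["tcp_rot"][2]-np.pi/2-th)));bx(th)
if __name__=="__main__":st()
E
python3 -m inch '[[[0.019,0,0],[0,0,-0.011]],[[0.019,0,0],[0,0,-0.011]],[[0.019,0,0],[0,0,-0.011]],[[0.019,0,0],[0,0,-0.011]],[[0.019,0,0],[0,0,-0.011]]]' >/dev/null; python3 h.py
python3 -m inch '[[[0.019,-0.002,0],[0,0,-0.009]],[[0.019,-0.002,0],[0,0,-0.009]],[[0.019,-0.002,0],[0,0,-0.009]],[[0.019,-0.002,0],[0,0,-0.009]],[[0.019,-0.002,0],[0,0,-0.009]]]' >/dev/null; python3 h.py
```

```text
est box-jig yaw -88.48  tool-box -0.32
t 5.2 box xy [165.1   2. ] z 0.0228 toolyaw-90 -93.63 F box [ 1.7 -3.3] -0.8
est box-jig yaw -83.39  tool-box -0.27
t 5.7 box xy [164.5   2. ] z 0.0229 toolyaw-90 -88.49 F box [ 6.7 -2.4] -3.1
```

```bash
python3 -m inch '[[[0.0195,-0.0005,0],[0,0,-0.009]],[[0.0195,-0.0005,0],[0,0,-0.009]],[[0.0195,-0.0005,0],[0,0,-0.009]],[[0.0195,-0.0005,0],[0,0,-0.009]],[[0.0195,-0.0005,0],[0,0,-0.009]]]' >/dev/null; python3 h.py
python3 -m inch '[[[0.0195,-0.0005,0],[0,0,-0.009]],[[0.0195,-0.0005,0],[0,0,-0.009]],[[0.0195,-0.0005,0],[0,0,-0.009]],[[0.0195,-0.0005,0],[0,0,-0.009]],[[0.0195,-0.0005,0],[0,0,-0.009]]]' >/dev/null; python3 h.py
```

```text
est box-jig yaw -78.12  tool-box -0.40
t 6.2 box xy [165.3   2. ] z 0.0231 toolyaw-90 -83.34 F box [11.2 -2.2] -3.2
est box-jig yaw -72.85  tool-box -0.52
t 6.7 box xy [166.2   2. ] z 0.0234 toolyaw-90 -78.2 F box [14.  -1.6] -3.5
```

```bash
python3 -m inch '[[[0.0195,0.0015,0],[0,0,-0.009]],[[0.0195,0.0015,0],[0,0,-0.009]],[[0.0195,0.0015,0],[0,0,-0.009]],[[0.0195,0.001,0],[0,0,-0.009]],[[0.0195,0.0005,0],[0,0,-0.009]]]' >/dev/null; python3 h.py
python3 - <<'E'
from h import *
im=r.get_image("top")[160:310,195:395];cv2.imwrite("pics/t2.png",cv2.resize(im,None,fx=4,fy=4,interpolation=cv2.INTER_CUBIC)[:,:,::-1])
E
```

```text
est box-jig yaw -67.82  tool-box -0.39
t 7.2 box xy [167.4   2. ] z 0.0234 toolyaw-90 -73.05 F box [13.2 -1. ] -3.9
```

View pics/t2.png

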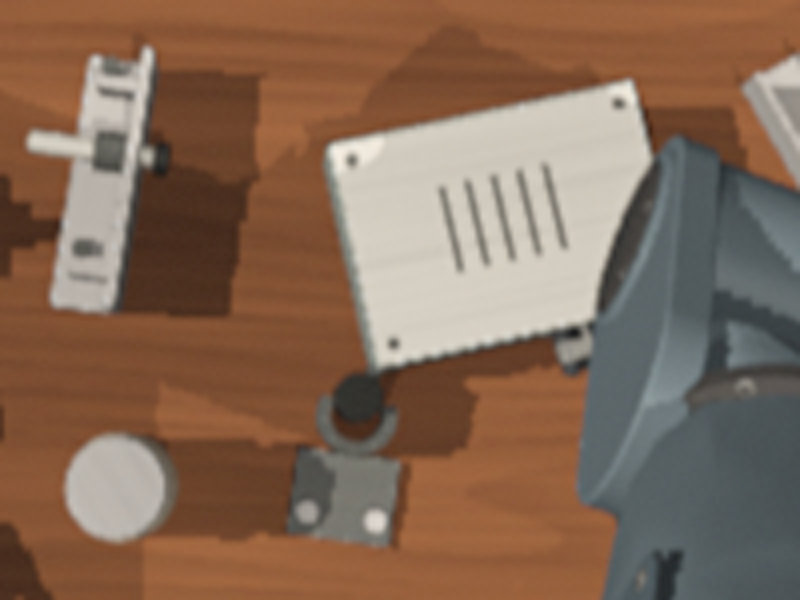

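The top view shows the bumper at (358,396) in the crop, against (359,416) at the start, so it has crept about 11 mm towards the cup's mouth. The box has turned about 24°. I'll mend this by backing off and pushing the y=142 face near the bumper end back towards the cup, which also turns the box counter-clockwise.

```bash
python3 -m inch '[[[-0.02,0.02,0],[0,0,0]],[[-0.1,0.03,0],[0,0,0]],[[0,0,-0.25],[0,0,0.03]],[[0,0,-0.25],[0,0,0]],[[0,0,-0.15],[0,0,0]]]'
python3 - <<'E'
from h import *;import h
cr=lambda a:(np.array(a,float)+.5)/4-.5+[195,160]
p,e=fit("top",[(12,142,60),(192,142,60),(12,12,60)],cr([(328,145),(632,80),(374,370)]),[.5,0,-1.3]);print(p,np.degrees(p[2]),e)
print(back("top",cr([358,396]),.046))
h.B=p[:2];togo(25,180,p[2],.11);togo(25,152,p[2],.023)
E
```

```text
time: 7.75
eef_pos: [0.544, -0.1578, 0.1228]
tcp_rot: [3.14, -0.002, 0.235]
force: [-0.2, -0.9, 0.5]
grip_width: -0.0001
finger_force: 0.0
[ 0.51963911  0.0135646  -1.33170377] -76.30100577494578 0.5849132705460534
[0.52009023 0.01327393 0.046     ]
t 7.75 shift [ 1.3084 -0.9873  0.0872] turn [ 0.0006 -0.0011 -0.0022]
t 7.75 shift [ 1.1204 -0.9871  0.6668] turn [ 0.0006 -0.0011 -0.0022]
```

```bash
python3 -m inch '[[[0.16,-0.123,0],[0,0,-0.002]],[[0.16,-0.123,0],[0,0,0]],[[0.16,-0.123,0],[0,0,0]],[[0.16,-0.123,0],[0,0,0]],[[0.16,-0.123,0],[0,0,0]]]' >/dev/null
python3 -m inch '[[[0.17,-0.123,0],[0,0,0]],[[0.17,-0.123,0],[0,0,0]],[[0.17,-0.123,0],[0,0,0]],[[0,0,0],[0,0,0]]]'
python3 - <<'E'
from h import *;import h
h.B=np.array([.5198,.0134]);th=np.radians(-76.3);togo(25,172,th,.023);bx(th)
E
```

```text
time: 8.65
eef_pos: [0.7011, 0.035, 0.1199]
tcp_rot: [-3.141, -0.001, 0.242]
force: [-0.2, 0.5, -0.3]
grip_width: 0.0
finger_force: 0.0
t 8.65 shift [-0.0621  0.0206  0.6462] turn [-0.0003 -0.0005  0.0012]
t 8.65 box xy [ 21.9 181.2] z 0.1199 toolyaw-90 -76.16 F box [-0.6 -0.1] -0.3
```

```bash
cat > a.py <<'E'
from h import *;import h
th=np.radians(-76.3);bx(th)
E
python3 -m inch '[[[0,0.01,0.16],[0,0,0]],[[0,0.01,0.16],[0,0,0]],[[0,0,0.16],[0,0,0]],[[0,0,0.16],[0,0,0]],[[0,0,0],[0,0,0]]]' >/dev/null; python3 a.py
python3 -m inch '[[[-0.04,0,0],[0,0,0]],[[-0.03,0,0],[0,0,0]],[[-0.02,0,0],[0,0,0]],[[0,0,0],[0,0,0]]]' >/dev/null; python3 a.py
python3 -m inch '[[[-0.02,0,0],[0,0,0]],[[-0.01,0,0],[0,0,0]],[[-0.01,0,0],[0,0,0]],[[-0.01,0,0],[0,0,0]],[[0,0,0],[0,0,0]]]' >/dev/null; python3 a.py
```

```text
t 9.15 box xy [ 28.9 187.3] z 0.0209 toolyaw-90 -76.34 F box [-0.3 -0.8] -0.6
t 9.55 box xy [ 29.  176.7] z 0.0254 toolyaw-90 -76.32 F box [-0.6 -0.1] 0.4
t 10.05 box xy [ 28.8 169. ] z 0.0242 toolyaw-90 -76.32 F box [-0.1  0.8] -0.0
```

```bash
python3 -m inch '[[[-0.01,0,0],[0,0,0]],[[-0.01,0,0],[0,0,0]],[[-0.01,0,0],[0,0,0]],[[-0.01,0,0],[0,0,0]],[[-0.01,0,0],[0,0,0]]]' >/dev/null; python3 a.py
python3 -m inch '[[[-0.01,0,0],[0,0,0]],[[-0.01,0,0],[0,0,0]],[[-0.01,0,0],[0,0,-0.003]],[[0,0,0],[0,0,-0.003]]]' >/dev/null; python3 a.py
```

```text
t 10.55 box xy [ 28.6 162.2] z 0.0244 toolyaw-90 -76.32 F box [-2.   5.1] -1.9
t 10.95 box xy [ 28.7 157.1] z 0.0244 toolyaw-90 -75.6 F box [-1.5  2.7] -0.3
```

```bash
python3 -m inch '[[[-0.01,0,0],[0,0,-0.004]],[[-0.01,0,0],[0,0,-0.004]],[[0,0,0],[0,0,0]]]' >/dev/null; python3 a.py
python3 -m inch '[[[-0.008,0,0],[0,0,-0.004]],[[-0.008,0,0],[0,0,-0.004]],[[0,0,0],[0,0,0]]]' >/dev/null; python3 a.py
python3 - <<'E'
from h import *
im=r.get_image("top")[160:310,195:395];cv2.imwrite("pics/t3.png",cv2.resize(im,None,fx=4,fy=4,interpolation=cv2.INTER_CUBIC)[:,:,::-1])
E
```

```text
t 11.25 box xy [ 28.8 154.2] z 0.0244 toolyaw-90 -74.69 F box [-2.7  2.8] -0.6
t 11.55 box xy [ 29.1 152.8] z 0.0247 toolyaw-90 -73.78 F box [-1.2  8.7] -2.6
```

View pics/t3.png

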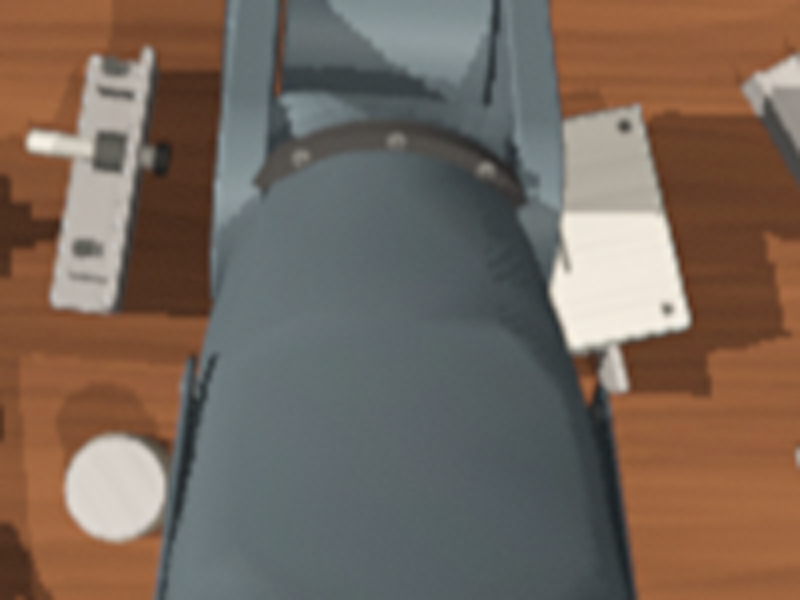

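The arm hides the bumper, but the far lid corners are visible at (638,104) and (690,327), with the tab at (612,370). I'll fit the box pose from those.

Run:
```python
from h import *
cr=lambda a:(np.array(a,float)+.5)/4-.5+[195,160]
p,e=fit("top",[(192,142,60),(192,12,60)],cr([(638,104),(691,327)]),[.51,0.01,-1.3]);print(p,np.degrees(p[2]),e)
```

```text
[ 0.50750513  0.01223049 -1.34044718] -76.80196611584921 0.02792871914823536
```

```bash
cat >> h.py <<'E'
def bump(im):
    "centroid of the dark bumper disc in the top view -> world xy at z=.046 (im in BGR, cropped+4x like the pics)"
    g=im.max(2).astype(float)[360:460,300:420];m=(cv2.GaussianBlur(g,(0,0),2)<58).astype(np.uint8)
    n,l,s,c=cv2.connectedComponentsWithStats(m);k=1+np.argmax(s[1:,4]);u=c[k]+[300,360]
    return u.round(1),s[k],back("top",(u+.5)/4-.5+[195,160],.046)[:2].round(4)
def look():
    im=r.get_image("top")[160:310,195:395,::-1];return cv2.resize(im,None,fx=4,fy=4,interpolation=cv2.INTER_CUBIC)
E
python3 -m inch '[[[0.1,0,0],[0,0,0]],[[0,0,-0.2],[0,0,0.01]],[[0,0,-0.25],[0,0,0.0]],[[0,0,-0.25],[0,0,0]],[[0,0,0],[0,0,0]]]'
python3 - <<'E'
from h import *
for n in("crop0","t2"):print(bump(cv2.imread(f"pics/{n}.png")))
th=np.radians(-76.5);togo(173,-18,th,.12)
E
```

```text
time: 12.1
eef_pos: [0.68, 0.0242, 0.1349]
tcp_rot: [3.139, -0.007, 0.263]
force: [1.0, -0.5, -0.7]
grip_width: -0.0002
finger_force: 0.0
(array([360.9, 416.5]), array([  33,   35,   60,   43, 1958], dtype=int32), array([0.5087, 0.0114]))
(array([359.5, 399.3]), array([  36,   17,   48,   46, 1764], dtype=int32), array([0.5183, 0.0124]))
t 12.1 shift [-1.2716  0.9279  0.0933] turn [ 0.0013 -0.0034  0.0136]
```

```bash
python3 -m inch '[[[-0.159,0.116,0],[0,0,0.01]],[[-0.159,0.116,0],[0,0,0]],[[-0.159,0.116,0],[0,0,0]],[[-0.159,0.116,0],[0,0,0]],[[-0.159,0.116,0],[0,0,0]]]' >/dev/null
python3 -m inch '[[[-0.159,0.116,0],[0,0,0]],[[-0.159,0.116,0],[0,0,0]],[[-0.159,0.116,0],[0,0,0]],[[0,0,0],[0,0,0]]]'
python3 - <<'E'
from h import *
th=np.radians(-76.5);togo(171,-15,th,.023);bx(th);im=look();print(bump(im));cv2.imwrite("pics/t4.png",im)
E
```

```text
time: 13.0
eef_pos: [0.5242, -0.1587, 0.1288]
tcp_rot: [-3.141, 0.003, 0.24]
force: [0.9, -0.3, -0.0]
grip_width: -0.0003
finger_force: 0.0
t 13.0 shift [0.0713 0.0069 0.7049] turn [-0.0004  0.0013  0.0024]
t 13.0 box xy [170.1 -25.4] z 0.1288 toolyaw-90 -76.22 F box [0.5 0.8] -0.0
(array([361.1, 417.8]), array([  34,   37,   56,   42, 1850], dtype=int32), array([0.508 , 0.0113]))
```

View pics/t4.png

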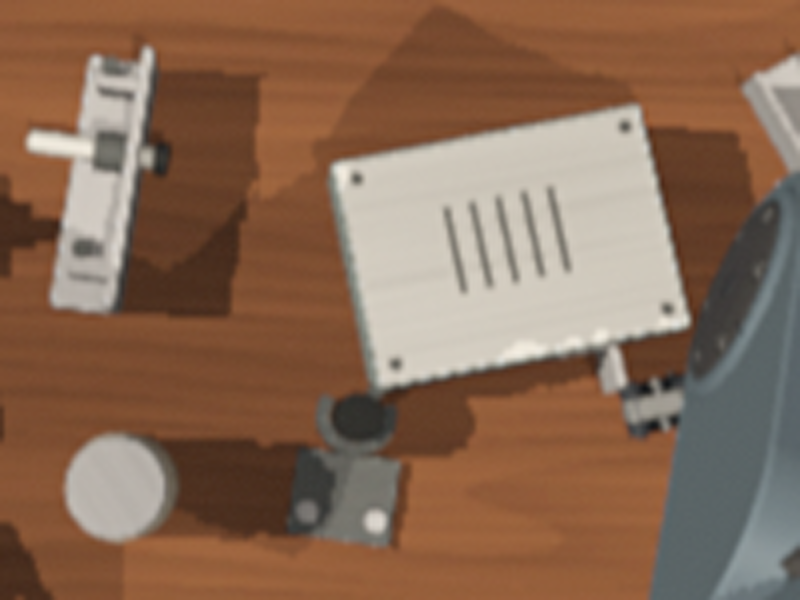

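The bumper is back in the cup at (359,417). The lid corners are (331,162), (638,104), (691,327) and (377,391), the tab is at (612,370), and the fingers are just right of it. I'll descend and push again, checking the bumper numerically every few degrees.

```bash
python3 - <<'E'
from h import *
cr=lambda a:(np.array(a,float)+.5)/4-.5+[195,160]
p,e=fit("top",[(12,142,60),(192,142,60),(192,12,60),(12,12,60)],cr([(331,162),(638,104),(691,327),(377,391)]),[.5,0,-1.3]);print(p,np.degrees(p[2]),e)
E
python3 -m inch '[[[-0.01,0.01,0.18],[0,0,0.003]],[[0,0,0.18],[0,0,0]],[[0,0,0.18],[0,0,0]],[[0,0,0.165],[0,0,0]],[[0,0,0],[0,0,0]]]' >/dev/null; python3 h.py
python3 -m inch '[[[0.04,0,0],[0,0,0]],[[0.04,0,0],[0,0,0]],[[0.03,-0.01,0],[0,0,0]],[[0.02,0,0],[0,0,0]],[[0,0,0],[0,0,0]]]' >/dev/null; python3 -c "
from h import *;bx(np.radians(-76.7))"
```

```text
[ 0.50859682  0.01271135 -1.34631007] -77.13788468255787 0.2588427132729407
est box-jig yaw -80.88  tool-box 9.32
t 13.55 box xy [170.4   2. ] z 0.0206 toolyaw-90 -76.39 F box [-0.6 -2.1] 1.2
t 14.05 box xy [168.7  -3.3] z 0.0241 toolyaw-90 -76.41 F box [-0.1 -0.2] -0.2
```

```bash
python3 -m inch '[[[0.01,-0.01,0],[0,0,0]],[[0.01,-0.01,0],[0,0,0]],[[0.01,0,0],[0,0,0]],[[0.005,0,0],[0,0,0]],[[0,0,0],[0,0,0]]]' >/dev/null; python3 h.py;python3 -c "
from h import *;bx(np.radians(-77))"
python3 -m inch '[[[0.005,-0.005,0],[0,0,0]],[[0.005,-0.005,0],[0,0,0]],[[0,-0.005,0],[0,0,0]],[[0,0,0],[0,0,0]]]' >/dev/null; python3 h.py
python3 -c "
from h import *;bx(np.radians(-77));print(bump(look()))"
```

```text
est box-jig yaw -72.28  tool-box 0.69
t 14.55 box xy [165.5   2. ] z 0.0235 toolyaw-90 -76.43 F box [-0.4 -3.6] 3.0
t 14.55 box xy [165.5   1.7] z 0.0235 toolyaw-90 -76.43 F box [-0.4 -3.6] 3.0
est box-jig yaw -71.56  tool-box -0.05
t 14.95 box xy [163.5   2. ] z 0.0235 toolyaw-90 -76.43 F box [ 3.4 -1.5] -1.3
t 14.95 box xy [163.5   3.7] z 0.0235 toolyaw-90 -76.43 F box [ 3.4 -1.4] -1.3
(array([359.5, 415.8]), array([  34,   34,   54,   43, 1821], dtype=int32), array([0.5091, 0.0122]))
```

```bash
cat > s.py <<'E'
from h import *
st();print("bumper",bump(look()))
E
python3 -m inch '[[[0.019,-0.001,0],[0,0,-0.0087]],[[0.019,-0.001,0],[0,0,-0.0087]],[[0.019,-0.001,0],[0,0,-0.0087]],[[0.019,0,0],[0,0,-0.0087]]]' >/dev/null; python3 s.py
python3 -m inch '[[[0.019,-0.0005,0],[0,0,-0.0087]],[[0.019,-0.0005,0],[0,0,-0.0087]],[[0.019,-0.0005,0],[0,0,-0.0087]],[[0.019,-0.0005,0],[0,0,-0.0087]]]' >/dev/null; python3 s.py
```

```text
est box-jig yaw -67.50  tool-box -0.03
t 15.4 box xy [163.3   2. ] z 0.0235 toolyaw-90 -72.36 F box [ 4. -3.] -1.2
bumper (array([359.1, 415.1]), array([  34,   33,   54,   43, 1790], dtype=int32), array([0.5095, 0.0124]))
est box-jig yaw -63.53  tool-box -0.04
t 15.85 box xy [163.3   2. ] z 0.0235 toolyaw-90 -68.4 F box [ 4.3 -2.4] -2.0
bumper (array([359.3, 415.5]), array([  34,   33,   54,   43, 1775], dtype=int32), array([0.5092, 0.0123]))
```

Bumper steady. Continue with slightly more tab push.

```bash
python3 -m inch '[[[0.019,-0.0015,0],[0,0,-0.0087]],[[0.019,-0.0015,0],[0,0,-0.0087]],[[0.019,-0.0015,0],[0,0,-0.0087]],[[0.019,-0.0005,0],[0,0,-0.0087]],[[0.019,-0.0005,0],[0,0,-0.0087]]]' >/dev/null; python3 s.py
python3 -m inch '[[[0.019,-0.0005,0],[0,0,-0.0087]],[[0.019,-0.0005,0],[0,0,-0.0087]],[[0.019,-0.0005,0],[0,0,-0.0087]],[[0.019,-0.0005,0],[0,0,-0.0087]],[[0.019,-0.0005,0],[0,0,-0.0087]]]' >/dev/null; python3 s.py
```

```text
est box-jig yaw -58.51  tool-box -0.09
t 16.4 box xy [163.1   2. ] z 0.0236 toolyaw-90 -63.43 F box [ 5.9 -2.2] -2.8
bumper (array([359.2, 416.2]), array([  35,   34,   53,   44, 1747], dtype=int32), array([0.5089, 0.0124]))
est box-jig yaw -53.46  tool-box -0.16
t 16.95 box xy [163.3   2. ] z 0.0236 toolyaw-90 -58.45 F box [ 6.6 -2.8] -2.9
bumper (array([358.6, 415.9]), array([  34,   34,   52,   43, 1702], dtype=int32), array([0.509 , 0.0127]))
```

Force about 7 N on the tab and bumper seated. Continue.

```bash
python3 -m inch '[[[0.019,-0.0003,0],[0,0,-0.0087]],[[0.019,-0.0003,0],[0,0,-0.0087]],[[0.019,-0.0003,0],[0,0,-0.0087]],[[0.019,-0.0003,0],[0,0,-0.0087]],[[0.019,-0.0003,0],[0,0,-0.0087]]]' >/dev/null; python3 s.py
python3 -m inch '[[[0.019,-0.0003,0],[0,0,-0.0087]],[[0.019,-0.0003,0],[0,0,-0.0087]],[[0.019,-0.0003,0],[0,0,-0.0087]],[[0.019,-0.0003,0],[0,0,-0.0087]],[[0.019,-0.0003,0],[0,0,-0.0087]]]' >/dev/null; python3 s.py
```

```text
est box-jig yaw -48.45  tool-box -0.19
t 17.5 box xy [163.3   2. ] z 0.0236 toolyaw-90 -53.46 F box [ 5.3 -2.8] -2.3
bumper (array([358. , 415.9]), array([  34,   34,   50,   44, 1661], dtype=int32), array([0.509, 0.013]))
est box-jig yaw -43.43  tool-box -0.22
t 18.05 box xy [163.4   2. ] z 0.0237 toolyaw-90 -48.48 F box [ 5.2 -2.8] -2.4
bumper (array([358. , 415.7]), array([  35,   34,   48,   43, 1633], dtype=int32), array([0.5091, 0.013 ]))
```

```bash
python3 -m inch '[[[0.019,-0.0003,0],[0,0,-0.0087]],[[0.019,-0.0003,0],[0,0,-0.0087]],[[0.019,-0.0003,0],[0,0,-0.0087]],[[0.019,-0.0003,0],[0,0,-0.0087]],[[0.019,-0.0003,0],[0,0,-0.0087]]]' >/dev/null; python3 s.py
```

```text
est box-jig yaw -38.42  tool-box -0.25
t 18.6 box xy [163.6   2. ] z 0.0237 toolyaw-90 -43.5 F box [ 4.8 -2.7] -2.0
bumper (array([356.2, 414.9]), array([  35,   35,   48,   40, 1348], dtype=int32), array([0.5095, 0.014 ]))
```

```bash
python3 -m inch '[[[0.019,-0.001,0],[0,0,-0.0087]],[[0.019,-0.001,0],[0,0,-0.0087]],[[0.019,-0.001,0],[0,0,-0.0087]],[[0.019,-0.001,0],[0,0,-0.0087]],[[0.019,-0.0005,0],[0,0,-0.0087]]]' >/dev/null; python3 s.py
python3 -m inch '[[[0.019,-0.0005,0],[0,0,-0.0087]],[[0.019,-0.0005,0],[0,0,-0.0087]],[[0.019,-0.0005,0],[0,0,-0.0087]],[[0.019,-0.0005,0],[0,0,-0.0087]],[[0.019,-0.0005,0],[0,0,-0.0087]]]' >/dev/null; python3 s.py
```

```text
est box-jig yaw -33.37  tool-box -0.31
t 19.15 box xy [163.7   2. ] z 0.0238 toolyaw-90 -38.51 F box [ 7.4 -2.8] -2.9
bumper (array([348.6, 409.7]), array([ 34,  34,  33,  36, 702], dtype=int32), array([0.5123, 0.0184]))
est box-jig yaw -28.36  tool-box -0.33
t 19.7 box xy [163.6   2. ] z 0.0238 toolyaw-90 -33.53 F box [ 5.6 -2.4] -3.0
bumper (array([376.5, 420.2]), array([ 68,  47,  16,  26, 220], dtype=int32), array([0.5069, 0.0026]))
```

```bash
python3 -m inch '[[[0.019,-0.0007,0],[0,0,-0.009]],[[0.019,-0.0007,0],[0,0,-0.009]],[[0.019,-0.0007,0],[0,0,-0.009]],[[0.019,-0.0007,0],[0,0,-0.009]],[[0.019,-0.0007,0],[0,0,-0.009]]]' >/dev/null; python3 h.py
python3 -m inch '[[[0.019,-0.0007,0],[0,0,-0.009]],[[0.019,-0.0007,0],[0,0,-0.009]],[[0.019,-0.0007,0],[0,0,-0.009]],[[0.019,-0.0007,0],[0,0,-0.009]],[[0.019,-0.0007,0],[0,0,-0.009]]]' >/dev/null; python3 h.py
```

```text
est box-jig yaw -23.31  tool-box -0.23
t 20.25 box xy [163.7   2. ] z 0.0239 toolyaw-90 -28.37 F box [ 6.7 -1.7] -3.2
est box-jig yaw -18.28  tool-box -0.11
t 20.75 box xy [163.6   2. ] z 0.0239 toolyaw-90 -23.22 F box [ 7.3 -2. ] -4.4
```

```bash
python3 -m inch '[[[0.019,-0.0007,0],[0,0,-0.009]],[[0.019,-0.0007,0],[0,0,-0.009]],[[0.019,-0.0007,0],[0,0,-0.009]],[[0.019,-0.0007,0],[0,0,-0.009]]]' >/dev/null; python3 h.py
python3 -c "
from h import *
im=r.get_image('scene');cv2.imwrite('pics/s5.png',cv2.resize(im[140:290,160:400],None,fx=3.3,fy=3.3,interpolation=cv2.INTER_CUBIC)[:,:,::-1])"
```

```text
est box-jig yaw -14.24  tool-box -0.02
t 21.15 box xy [163.6   2. ] z 0.024 toolyaw-90 -19.09 F box [ 8.4 -2.1] -3.9
```

View pics/s5.png

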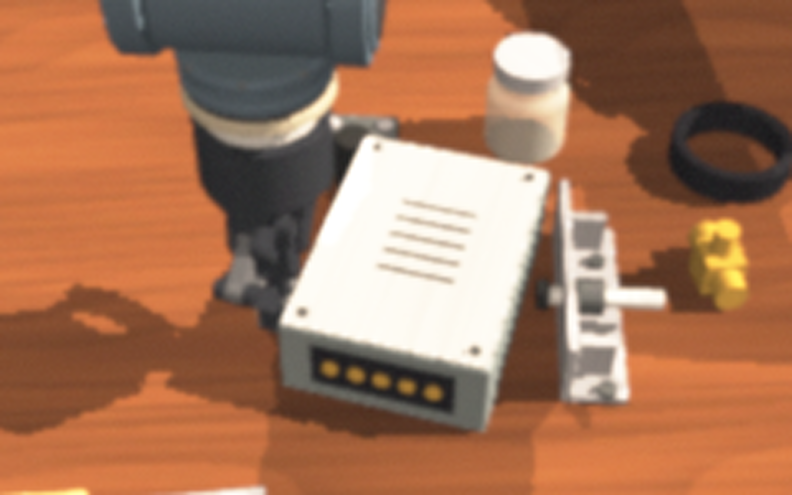

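The box lid runs (373,138), (548,175), (492,362), (283,325) and is nearing the rod tip at (545,293). The cup is hidden, so I'll fit the pose from the lid.

```bash
python3 - <<'E'
from h import *
uv=np.array([(373,138),(549,175),(492,363),(283,325)])/3.3+[160,140]
p,e=fit("scene",[(12,12,60),(12,142,60),(192,142,60),(192,12,60)],uv,[.51,.01,-.3]);print(p,np.degrees(p[2]-JY),e)
E
python3 -m inch '[[[0.019,-0.0003,0],[0,0,-0.0087]],[[0.019,-0.0003,0],[0,0,-0.0087]],[[0.019,-0.0003,0],[0,0,-0.0087]]]' >/dev/null; python3 h.py
python3 -m inch '[[[0.015,-0.0003,0],[0,0,-0.007]],[[0.015,-0.0003,0],[0,0,-0.007]],[[0.015,-0.0003,0],[0,0,-0.007]]]' >/dev/null; python3 h.py
```

```text
[ 0.50934943  0.01781428 -0.3354504 ] -14.389891966583706 2.5634832685694846
est box-jig yaw -11.23  tool-box -0.04
t 21.5 box xy [163.7   2. ] z 0.024 toolyaw-90 -16.11 F box [ 7.4 -1.8] -3.0
est box-jig yaw -8.93  tool-box 0.06
t 21.8 box xy [163.8   2. ] z 0.024 toolyaw-90 -13.7 F box [ 8.1 -6.1] -4.2
```

```bash
python3 -m inch '[[[0.012,-0.0001,0],[0,0,-0.0055]],[[0.012,-0.0001,0],[0,0,-0.0055]],[[0.012,-0.0001,0],[0,0,-0.0055]],[[0.012,-0.0001,0],[0,0,-0.0055]],[[0.012,-0.0001,0],[0,0,-0.0055]]]' >/dev/null; python3 h.py
python3 -m inch '[[[0.01,-0.0001,0],[0,0,-0.0046]],[[0.01,-0.0001,0],[0,0,-0.0046]],[[0.01,-0.0001,0],[0,0,-0.0046]],[[0.01,-0.0001,0],[0,0,-0.0046]],[[0.01,-0.0001,0],[0,0,-0.0046]]]' >/dev/null; python3 h.py
```

```text
est box-jig yaw -5.89  tool-box 0.15
t 22.3 box xy [163.9   2. ] z 0.024 toolyaw-90 -10.57 F box [ 9.2 -5.9] -3.7
est box-jig yaw -3.29  tool-box 0.18
t 22.8 box xy [163.9   2. ] z 0.024 toolyaw-90 -7.94 F box [ 8.5 -7. ] -3.4
```

```bash
python3 -m inch '[[[0.008,0,0],[0,0,-0.0036]],[[0.008,0,0],[0,0,-0.0036]],[[0.008,0,0],[0,0,-0.0036]],[[0.006,0,0],[0,0,-0.0027]]]' >/dev/null; python3 h.py
python3 -m inch '[[[0.004,0,0],[0,0,-0.0018]],[[0.004,0,0],[0,0,-0.0018]],[[0.004,0,0],[0,0,-0.0018]]]' >/dev/null; python3 h.py
```

```text
est box-jig yaw -1.73  tool-box 0.17
t 23.2 box xy [164.3   2. ] z 0.0242 toolyaw-90 -6.39 F box [ 9.2 -6.9] -4.1
est box-jig yaw -1.15  tool-box 0.20
t 23.5 box xy [164.4   2. ] z 0.0242 toolyaw-90 -5.78 F box [  9.6 -11.8] -3.1
```

```bash
python3 -m inch '[[[0.002,0,0],[0,0,-0.001]],[[0,0,0],[0,0,0]]]' >/dev/null; python3 h.py
python3 -m inch '[[[0.002,0,0],[0,0,-0.001]],[[0,0,0],[0,0,0]]]' >/dev/null; python3 h.py
```

```text
est box-jig yaw -1.15  tool-box 0.31
t 23.7 box xy [164.4   2. ] z 0.0242 toolyaw-90 -5.68 F box [ 9.8 -9.7] -2.5
est box-jig yaw -1.15  tool-box 0.41
t 23.9 box xy [164.4   2. ] z 0.0242 toolyaw-90 -5.57 F box [ 10.  -11.3] -3.3
```

```bash
python3 -m inch '[[[0.004,0,0],[0,0,0]],[[0,0,0],[0,0,0]]]' >/dev/null; python3 h.py
python3 -m inch '[[[0.002,0,0],[0,0,0]],[[0,0,0],[0,0,0]],[[0,0,0],[0,0,0]]]' >/dev/null; python3 h.py
```

```text
est box-jig yaw -1.13  tool-box 0.39
t 24.1 box xy [164.4   2. ] z 0.0243 toolyaw-90 -5.57 F box [  9.  -15.2] -3.2
est box-jig yaw -1.14  tool-box 0.39
t 24.4 box xy [164.4   2. ] z 0.0243 toolyaw-90 -5.58 F box [  9.6 -16.4] -3.1
```

```bash
python3 -m inch '[[[0.001,0,0],[0,0,0]],[[0,0,0],[0,0,0]],[[0,0,0],[0,0,0]],[[0,0,0],[0,0,0]],[[0,0,0],[0,0,0]]]' >/dev/null; python3 h.py
python3 -m inch '[[[-0.003,0.003,0],[0,0,0]],[[-0.004,0.006,0],[0,0,0]],[[-0.01,0.012,0],[0,0,0]],[[-0.04,0.03,0],[0,0,0]],[[-0.08,0,0],[0,0,0]]]'
python3 -m inch '[[[-0.15,0,0],[0,0,0]],[[-0.1,0,-0.15],[0,0,0]],[[0,0,-0.3],[0,0,0]],[[0,0,-0.3],[0,0,0]],[[0,0,-0.2],[0,0,0]]]'
```

```text
est box-jig yaw -1.14  tool-box 0.39
t 24.9 box xy [164.4   2. ] z 0.0243 toolyaw-90 -5.58 F box [  9.5 -17. ] -2.5
time: 25.4
eef_pos: [0.6772, -0.0208, 0.0236]
tcp_rot: [3.141, -0.0, 1.475]
force: [-0.6, 0.2, -0.0]
grip_width: -0.0003
finger_force: 0.0
time: 25.9
eef_pos: [0.6737, -0.0594, 0.1695]
tcp_rot: [3.138, -0.0, 1.474]
force: [0.2, -0.2, -0.2]
grip_width: -0.0002
finger_force: 0.0
```

```bash
python3 -m inch '[[[-0.3,0,0],[0,0,0]],[[-0.3,0,0],[0,0,0]],[[-0.3,0,0],[0,0,0]],[[-0.3,0,0],[0,0,0]],[[-0.3,0,0],[0,0,0]]]'
python3 -m inch '[[[0,0,0],[0,0,0]]]' >/dev/null
python3 -c "
from h import *;im=look();print(bump(im));cv2.imwrite('pics/t6.png',im)"
```

```text
time: 26.4
eef_pos: [0.6506, -0.2848, 0.1662]
tcp_rot: [3.141, -0.0, 1.474]
force: [0.1, 0.4, 1.3]
grip_width: -0.0006
finger_force: 0.0
(array([360.2, 416.2]), array([  34,   31,   56,   48, 1971], dtype=int32), array([0.5089, 0.0118]))
```

View pics/t6.png

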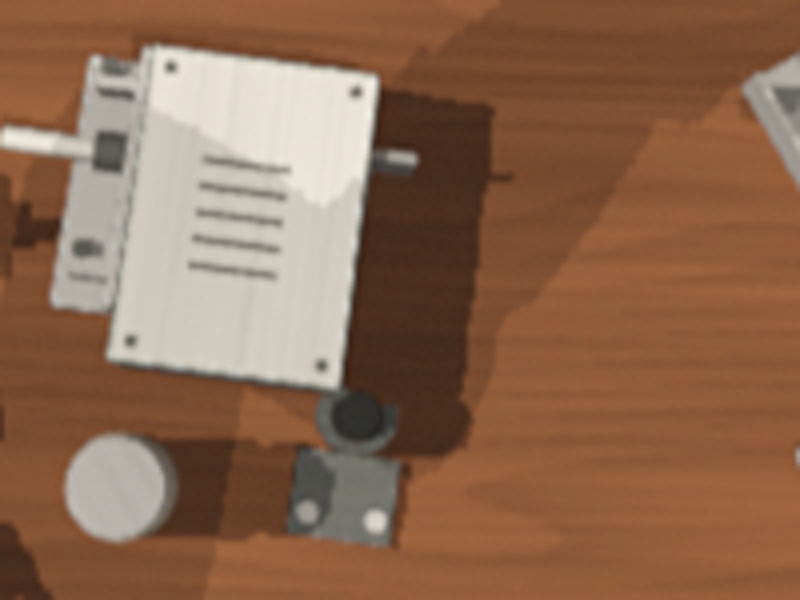

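The box lies along the fence, with the rod pushed in and the bumper in the cup at (358,416). The lid corners are (143,45), (379,76), (342,388) and (107,360). I'll check flushness numerically.

Run:
```python
from h import *
cr=lambda a:(np.array(a,float)+.5)/4-.5+[195,160]
p,e=fit("top",[(192,142,60),(192,12,60),(12,12,60),(12,142,60)],cr([(143,45),(379,76),(342,388),(107,360)]),[.5,0,0]);print(p,np.degrees(p[2]),e)
f=np.array([back("top",cr([152,48]),.05)[:2],back("top",cr([118,312]),.05)[:2]])
c,s=np.cos(p[2]),np.sin(p[2]);print("fence pts in box axes mm",((f-p[:2])@np.array([[c,-s],[s,c]])*1e3).round(1))
```

```text
[ 0.51033228  0.01271736 -0.08643082] -4.952121341678497 1.2461354203285282
fence pts in box axes mm [[193.3 140.5]
 [ 40.8 140.2]]
```

```bash
python3 -c "from rig import r;print(r.finish_job())"
```

```text
the job is handed in; nothing more can be done
None
```

The box is turned, flush on the fence (parallel to about 0.1° by camera) and handed in, with the rod pushed in, about 17 N held on the fence, the bumper in the cup and the robot clear. However, the bumper did not stay put throughout: about 24° into the turn it crept some 11 mm towards the cup's mouth, and I pushed it back in before finishing.

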